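# Sort the tag stampers by the feel of their springs

## Task

Three self-inking tag stampers on the bench look alike, but some have a tired spring that gives easily while the others still push back firmly: press down on their caps to feel which is which. Stand every firm one in the blue tray and every tired one in the yellow tray, upright on the tray's floor and let go. Press and set them down gently, without dropping, forcing or tipping over any of them, and leave the other things on the bench where they are.

Things in the scene. Friction and masses are not known exactly. Their poses are not given: they have to be found in the camera images.
- stamper_a: One of three self-inking tag stampers that look alike (some have a firm spring, some a tired one; looks and names do not tell which). 80 x 50 mm foot, 96 mm tall, about 0.22 kg. Black foot (to 12 mm high) and black guide body 68 x 40 mm up to the grey cap. Origin at the centre of the underside; x along the 80 mm length, y along the 50 mm width, z up. Stands loose on the mat. Best gripped across the 46 mm width of its cap, fingers coming from above.
- stamper_a_top (a point): Centre of the top face of this stamper's cap, where one presses: cap is 76 mm (x) by 46 mm (y), 44 mm high, its top 96 mm above the underside when up. Axes as the stamper's; moves with the cap.
- stamper_a_cap (a joint): How far this stamper's cap is pressed straight down, m: 0 = up, 0.018 = bottomed. A spring returns it. A firm spring pushes back with about 5 N at the first touch and 14 N at the bottom; a tired one with about 2 N, rising to under 4 N at the bottom.
- stamper_b: One of three self-inking tag stampers that look alike (some have a firm spring, some a tired one; looks and names do not tell which). 80 x 50 mm foot, 96 mm tall, about 0.22 kg. Black foot (to 12 mm high) and black guide body 68 x 40 mm up to the grey cap. Origin at the centre of the underside; x along the 80 mm length, y along the 50 mm width, z up. Stands loose on the mat. Best gripped across the 46 mm width of its cap, fingers coming from above.
- stamper_b_top (a point): Centre of the top face of this stamper's cap, where one presses: cap is 76 mm (x) by 46 mm (y), 44 mm high, its top 96 mm above the underside when up. Axes as the stamper's; moves with the cap.
- stamper_b_cap (a joint): How far this stamper's cap is pressed straight down, m: 0 = up, 0.018 = bottomed. A spring returns it. A firm spring pushes back with about 5 N at the first touch and 14 N at the bottom; a tired one with about 2 N, rising to under 4 N at the bottom.
- stamper_c: One of three self-inking tag stampers that look alike (some have a firm spring, some a tired one; looks and names do not tell which). 80 x 50 mm foot, 96 mm tall, about 0.22 kg. Black foot (to 12 mm high) and black guide body 68 x 40 mm up to the grey cap. Origin at the centre of the underside; x along the 80 mm length, y along the 50 mm width, z up. Stands loose on the mat. Best gripped across the 46 mm width of its cap, fingers coming from above.
- stamper_c_top (a point): Centre of the top face of this stamper's cap, where one presses: cap is 76 mm (x) by 46 mm (y), 44 mm high, its top 96 mm above the underside when up. Axes as the stamper's; moves with the cap.
- stamper_c_cap (a joint): How far this stamper's cap is pressed straight down, m: 0 = up, 0.018 = bottomed. A spring returns it. A firm spring pushes back with about 5 N at the first touch and 14 N at the bottom; a tired one with about 2 N, rising to under 4 N at the bottom.
- tray_blue: Blue plastic tray for firm stampers, fixed to the bench, 220 (its x) x 150 (its y) x 30 mm high, walls and floor 4 mm, open above. Origin at the centre of the underside, z up. Room for the stampers to stand side by side.
- tray_yellow: Yellow plastic tray for tired stampers, fixed to the bench, 220 (its x) x 150 (its y) x 30 mm high, walls and floor 4 mm, open above. Origin at the centre of the underside, z up. Room for the stampers to stand side by side.
- mat: Dark green cutting mat on the bench under the stampers and the jar, fixed, 330 (x) x 340 (y) x 3 mm thick; origin at the centre of its underside, at bench height 0.
- ring_jar: Closed jar of key rings, 60 mm across, 105 mm tall, standing among the stampers; origin under its centre. Bystander.
- mug: White mug, 76 mm across, 90 mm tall, beyond the stampers; origin under its centre. Bystander.
- ink: Black ink bottle with red cap, 40 mm across, 95 mm tall, beyond the stampers; origin under its centre. Bystander.
- tape: Roll of brown tape lying flat, 100 mm across, 24 mm high, at the right of the bench; origin under its centre. Bystander.
- mallet: Hammer lying flat at the back right of the bench. Bystander.
- driver: Screwdriver with an orange handle lying flat at the left of the bench, beyond the trays. Bystander.
Mind the look-alikes: they are no part of the job. What is shaped like the stamper_a but green, pink or turquoise is not meant.

How it is judged:
By the outcome, as a careful person would: the job done as asked, in the order asked, and still so for the second after the job is handed in, with the robot touching nothing.
It also fails if it takes over 72 s, if anything falls off the work surface, if the arm or the gripper's body presses on something with over 40 N, if the wrist force passes 120 N, or if a joint passes its speed limit or range.

## Robot

A 7-joint arm with a two-finger parallel gripper is mounted at the origin on the work surface. World frame = base frame: x ahead of the robot, y to its left, z up, the work surface at z = 0. Lengths are in m, angles in rad, forces in N, time in s.
With the tool pointing down it reaches from about 0.425 to 0.875 m from the base axis. Payload 4.7 kg.
Tool frame: the origin (TCP) lies on the centre line of the jaws, within the pads' length; the fingertips stand 25 mm ahead of it and the grasp point (between the pads) lies 6 mm ahead of it; z points along the fingers, y is the line along which they close (so a half turn about z gives the same grasp; the last joint's range is limited). The gripper opens to 85 mm and grips with 20 to 120 N. Pads are 22 mm wide; open, the fingers measure 114 mm over their backs; the gripper's body (76 mm by 85 mm) begins 54 mm behind the grasp point. The pads swing forward as they close: fully open they stand 13 mm farther back than shut.
Start: joints at [1.254, 0.321, -0.07, 1.45, 0.023, 1.371, -0.057], TCP at [0.211, -0.615, 0.231] pointing down, gripper open.
Joint ranges: [-2.86, 2.86], [-0.3, 2.09], [-1.38, 1.24], [0.06, 2.45], [-1.56, 4.7], [0.09, 2.05], [-2.69, 2.69]. Speed limits (rad/s): [2.57, 2.57, 3.14, 3.14, 3.14, 3.14, 3.14].

## Interface

Orientations are given as a unit quaternion [w, x, y, z].
In Python, from plant import read_state, snapshot, finish_job gives the robot as it stands.
- The arm moves only by the tool send_rows, never from a script. Its argument "moves" is one flat list of numbers, 7 for each row, row after row: the shift along the tool's x, y, z in units of 4 cm (1.0 is 4 cm), then the turn, a rotation vector about the tool's x, y, z in units of 0.12 rad (1.0 is 0.12 rad), then the opening, from -1 (shut) to 1 (fully open). A call has 1 to 20 rows; each row shifts and turns the commanded pose from where the row before left it, along the tool's axes as they then stand; what a row does not reach is not made up. A row lasts 1/8 s, in which the tool goes at most 62.5 mm and 10.7 degrees, less where a joint would pass 70% of its speed; a pose out of reach is approached as far as the arm can. A call with a number of a shift or a turn outside -1 to 1 is refused whole. A call with a gripper value outside its range is refused whole. The fingers move at their own pace and stop on an object; "force" is the grip in N (left out, the last holds). Time passes only in rows, so rows that do not move let the fingers close. It gives the time, the measured TCP pose, the force, the opening and the grip force at its end, in the units of the state.
- read_state(): the state, without advancing time (a new reading comes with each control period).
- snapshot(name): name is "scene" or "top"; returns a dict with "img" (420x560x3 uint8, blue, green, red), "fovy" (degrees; the focal length in pixels is half the picture's height over the tangent of half this angle, whatever the lens; pixels are square), "cx", "cy" (the principal point, pixels), "position" and "attitude" of the camera in the world. Camera axes: x right, y down, z forward; pixel columns grow to the right and rows downward; lengths in m; the calibration is good to about 2 mm. A picture is of the moment at which its call begins. There is no depth.
- finish_job(): hands the job in; it is judged then, once.
The state is a dict: "clock": time; "qpos": joint angles; "joint_velocities": joint speeds; "joint_torque": joint torques, N m; "position": TCP position; "eef_rot": TCP orientation; "ft_force": force on the tool from outside, world axes, zero at the start; "moment": the same for the moment, N m; "finger_gap": finger opening in m; "grip_force": force on a finger pad.
Only numpy, scipy, OpenCV 4.12 (cv2) and the standard library are available. Lean on these libraries where they do the work, as an engineer would, in place of code of your own. Each camera call takes 0.05 s, during which the arm holds its last target. There are 200 camera calls.

## Working session

There is one attempt and no reset: what is moved stays moved. The work goes in short steps, Python scripts to look and compute and a tool call to move; the robot and the scene stay as the last step left them, time stands still between calls to the robot, and variables do not carry over. Pictures are saved under pics/ and viewed, at most 10 in all, crops included, and the job is handed in when it is done.

Besides the shell and the picture viewer there is one more tool, called by a JSON object that holds its "api" and its "payload", one argument or row to a line. send_rows: Moves the arm, as the interface text tells. Shifts and turns lie within -1 to 1; 1 stands for 4 cm of shift or 0.12 rad of turn. Its arguments: {"type":"object","properties":{"moves":{"type":"array"},"force":{"type":"number"}},"required":["moves"]}

```bash
mkdir -p pics; ls
python3 - <<'E'
from plant import *
import cv2
for n in("scene","top"):
    s=snapshot(n); cv2.imwrite(f"pics/{n}0.png",s["img"]); print(n,s["fovy"],s["cx"],s["cy"],s["position"],s["attitude"])
st=read_state(); print({k:st[k] for k in("clock","position","eef_rot","ft_force","finger_gap")})
E
```

```text
pics
scene 55.532186346725766 284.8715175249313 204.5455564987837 [1.06736111 0.44471355 1.01169589] [-0.14195751  0.41721868  0.84858326 -0.29271674]
top 53.05984215582606 277.7141923659611 214.45894310615932 [0.42251497 0.02037452 1.20010848] [ 0.01613996 -0.69845962  0.71460907 -0.03503643]
{'clock': 0.1, 'position': array([ 0.2108805 , -0.61431401,  0.22962293]), 'eef_rot': array([-8.62804308e-04,  9.86350844e-01,  1.64654865e-01, -2.10655648e-04]), 'ft_force': array([-0.42360003, -0.76753676,  0.43619872]), 'finger_gap': 0.085116613135565}
```

View pics/scene0.png

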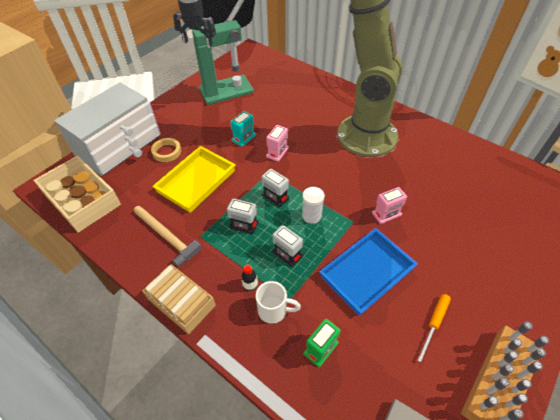

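View pics/top0.png

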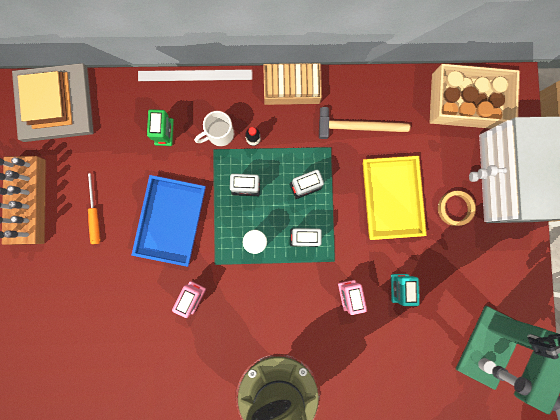

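The top view shows stampers at about (244,184), (307,183) and (306,237), and the jar at (255,242). The blue tray is at (169,220) and the yellow one at (394,197).

```bash
cat > h.py <<'E'
from plant import *
import cv2, numpy as np
from scipy.spatial.transform import Rotation as R
def cam(s):
    q=np.array(s["attitude"]); M=R.from_quat(np.r_[q[1:],q[0]]).as_matrix()
    return s["img"].shape[0]/2/np.tan(np.radians(s["fovy"])/2),M,np.array(s["position"])
def ray(s,px,z):
    f,M,p=cam(s); px=np.atleast_2d(px).astype(float)
    d=np.c_[(px[:,0]-s["cx"])/f,(px[:,1]-s["cy"])/f,np.ones(len(px))]@M.T
    return p+d*((z-p[2])/d[:,2])[:,None]
def proj(s,P):
    f,M,p=cam(s); c=(np.atleast_2d(P)-p)@M; return c[:,:2]/c[:,2:]*f+[s["cx"],s["cy"]]
def rect(s,mask,z):
    "min-area rectangles of the blobs, measured on plane z: centre, sizes, yaw of the long side (deg)"
    out=[]
    for c in cv2.findContours(mask.astype(np.uint8),cv2.RETR_EXTERNAL,cv2.CHAIN_APPROX_NONE)[0]:
        if cv2.contourArea(c)<60: continue
        w=ray(s,c[:,0],z)[:,:2]
        (x,y),(a,b),t=cv2.minAreaRect((w*1000).astype(np.float32))
        if a<b: a,b,t=b,a,t+90
        out.append((c[:,0].mean(0).round(),round(x/1000,4),round(y/1000,4),round(a),round(b),round((t+90)%180-90,1)))
    return out
E
python3 - <<'E'
from h import *
s=snapshot("top"); hsv=cv2.cvtColor(s["img"],cv2.COLOR_BGR2HSV); H,S,V=cv2.split(hsv)
print("mat/trays")
for n,(a,b),z in(("green",(70,90),.003),("blue",(100,125),.03),("yel",(22,35),.03)):
    m=(H>a)&(H<b)&(S>100)&(V>50); m=cv2.morphologyEx(m.astype(np.uint8),cv2.MORPH_CLOSE,np.ones((5,5)))
    for r in rect(s,m,z):
        if r[3]>120: print(n,r)
roi=np.zeros(V.shape,bool); roi[150:262,215:335]=1
m=(S<60)&(V>110)&roi
m=cv2.morphologyEx(m.astype(np.uint8),cv2.MORPH_CLOSE,np.ones((3,3)))
for r in rect(s,m,.099): print("cap",r)
a=cv2.resize(s["img"][150:270,215:335],None,fx=5,fy=5,interpolation=cv2.INTER_NEAREST)
cv2.imwrite("pics/crop.png",a)
E
```

```text
mat/trays
green (array([541., 382.]), 0.0278, -0.7523, 164, 117, -28.8)
green (array([501., 346.]), 0.1084, -0.6491, 222, 214, -29.0)
green (array([273., 205.]), 0.5374, -0.001, 337, 328, -90.0)
blue (array([168., 220.]), 0.4981, 0.2912, 228, 160, -12.7)
yel (array([394., 197.]), 0.5488, -0.3402, 227, 160, 2.8)
yel (array([39., 96.]), 0.8559, 0.6487, 130, 107, 5.7)
cap (array([254., 241.]), 0.4327, 0.0535, 63, 60, 88.7)
cap (array([306., 236.]), 0.4451, -0.0842, 76, 55, 88.5)
cap (array([243., 184.]), 0.5846, 0.0768, 74, 53, 89.1)
cap (array([307., 182.]), 0.5863, -0.0912, 79, 48, -70.0)
```

View pics/crop.png

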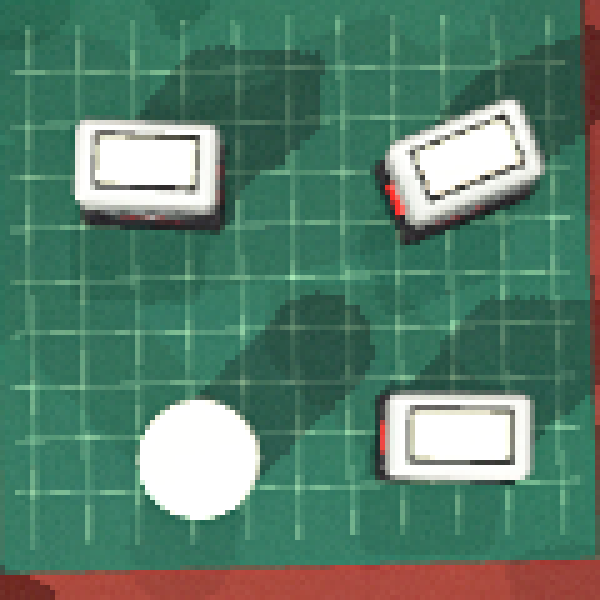

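Mat and tray sizes match what was given. Before moving I'll get the cap centres from the label outlines and look at the green press near the gripper.

Run:
```python
from h import *
s=snapshot("top"); H,S,V=cv2.split(cv2.cvtColor(s["img"],cv2.COLOR_BGR2HSV))
m=((V<175)|(S>60)).astype(np.uint8)
# white label blobs inside dark outline
lab=((V>215)&(S<60)).astype(np.uint8)
big=cv2.resize(s["img"],None,fx=4,fy=4,interpolation=cv2.INTER_CUBIC)
for nm,(u,v) in dict(L=(244,182),R=(308,181),N=(307,237)).items():
    g=big[(v-18)*4:(v+18)*4,(u-20)*4:(u+20)*4].min(axis=2)
    g2=(g>150).astype(np.uint8)
    n,l,st,c=cv2.connectedComponentsWithStats(g2,connectivity=4)
    k=l[g2.shape[0]//2,g2.shape[1]//2]
    pts=np.argwhere(l==k)[:,::-1]
    hull=cv2.convexHull(pts.astype(np.int32))[:,0]
    px=(hull+[(u-20)*4,(v-18)*4]+.5)/4-.5
    w=ray(s,px,.099)[:,:2]*1000
    r=cv2.minAreaRect(w.astype(np.float32)); print(nm,np.round(r[0],1),np.round(r[1],1),round(r[2],1), st[k][4])
print(proj(s,[[.211,-.615,.205]]))
t=snapshot("scene"); print(proj(t,[[.211,-.615,.205]]))
A=cv2.resize(s["img"][280:420,420:560],(400,400)); B=cv2.resize(t["img"][0:120,150:290],(400,343))
B=cv2.copyMakeBorder(B,0,57,0,0,cv2.BORDER_CONSTANT)
cv2.imwrite("pics/press.png",np.hstack([A,B]))
```

```text
L [587.4  77.8] [75.3 47.9] 86.3 7104
R [587.  -90.3] [46.  78.4] 20.5 6950
N [441.2 -83.5] [75.4 45.2] 88.2 7024
[[537.55457849 328.370034  ]]
[[199.17183463  54.02219166]]
```

View pics/press.png

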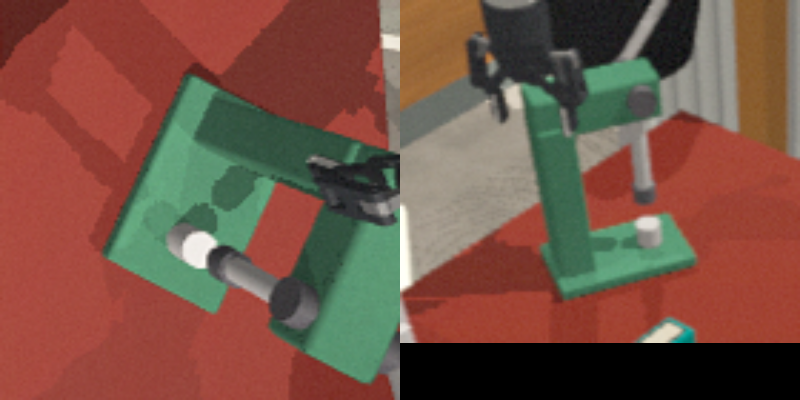

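{"api": "send_rows", "payload": {
  "moves": [0,0,-0.1,0,0,-1,-1,0,0,-0.1,0,0,-1,-1,0,0,-0.1,0,0,-1,-1,0,0,-0.1,0,0,-1,-1,0,0,-0.1,0,0,-1,-1,0,0,-0.1,0,0,-1,-1,0,0,-0.1,0,0,-1,-1,0,0,-0.1,0,0,-1,-1,0,0,-0.1,0,0,-1,-1,0,0,-0.1,0,0,-1,-1,0,0,0,0,0,-0.33,-1],
  "force": 30
}}

```text
clock: 1.62
position: [0.2173, -0.606, 0.2653]
eef_rot: [-0.006, 0.704, 0.71, 0.009]
ft_force: [7.8, 15.6, -7.8]
finger_gap: 0.0003
grip_force: 8.0
```

{"api": "send_rows", "payload": {
  "moves": [0.5,0.9,0.1,0,0,0,-1,0.9,0.9,0.1,0,0,0,-1,0.97,0.63,0.2,0,0,0,-1,0.97,0.63,0.2,0,0,0,-1,0.97,0.63,0.2,0,0,0,-1,0.97,0.63,0.2,0,0,0,-1,0.97,0.63,0.2,0,0,0,-1,0.97,0.63,0.2,0,0,0,-1,0.97,0.63,0.2,0,0,0,-1,0.97,0.63,0.2,0,0,0,-1,0.97,0.63,0.2,0,0,0,-1,0.97,0.63,0.2,0,0,0,-1,0.97,0.63,0.2,0,0,0,-1,0.97,0.63,0.2,0,0,0,-1,0,0,0,0,0,0,-1,0,0,0,0,0,0,-1]
}}

```text
clock: 3.62
position: [0.5854, -0.0939, 0.1664]
eef_rot: [-0.0, 0.707, 0.707, -0.0]
ft_force: [0.0, -0.3, -0.2]
finger_gap: -0.0003
grip_force: 0.0
```

{"api": "send_rows", "payload": {
  "moves": [0.1,0.05,0.3,0,0,0,-1,0,0,0.3,0,0,0,-1,0,0,0.3,0,0,0,-1,0,0,0.08,0,0,0,-1,0,0,0.08,0,0,0,-1,0,0,0.08,0,0,0,-1,0,0,0.08,0,0,0,-1,0,0,0,0,0,0,-1,0,0,0,0,0,0,-1]
}}

```text
clock: 4.75
position: [0.5878, -0.0893, 0.1179]
eef_rot: [0.0, 0.707, 0.707, 0.0]
ft_force: [0.4, -0.7, 0.3]
finger_gap: -0.0002
grip_force: 0.0
```

{"api": "send_rows", "payload": {
  "moves": [0,0,0.05,0,0,0,-1,0,0,0.05,0,0,0,-1,0,0,0,0,0,0,-1,0,0,0,0,0,0,-1]
}}

```text
clock: 5.25
position: [0.5877, -0.0893, 0.1138]
eef_rot: [0.0, 0.707, 0.707, -0.0]
ft_force: [0.2, -0.2, -0.3]
finger_gap: -0.0002
grip_force: 0.0
```

Run:
```python
from h import *
s=snapshot("scene"); print(np.round(read_state()["ft_force"],1), proj(s,[[.587,-.09,.099]]))
t=snapshot("top")
A=cv2.resize(s["img"][150:270,190:340],(480,384)); B=cv2.resize(t["img"][150:270,280:360],(256,384))
cv2.imwrite("pics/p1.png",np.hstack([A,B]))
```

```text
[-0.4  0.5 -0.2] [[241.26362058 206.06105823]]
```

View pics/p1.png

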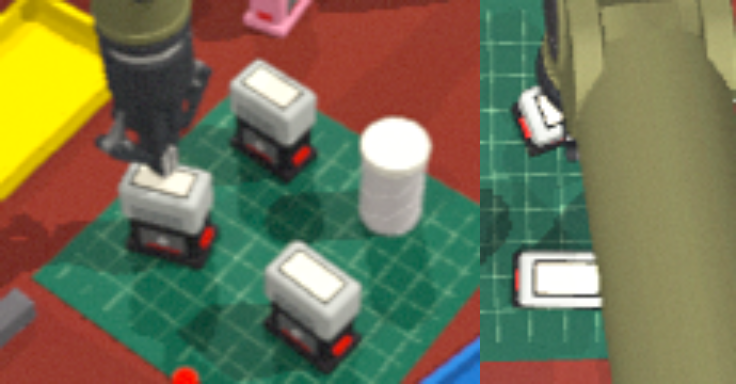

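The tips are just over the centre of the cap, only millimetres above it, and there's no contact force yet. I'll keep going down slowly.

{"api": "send_rows", "payload": {
  "moves": [0,0,0.05,0,0,0,-1,0,0,0.05,0,0,0,-1,0,0,0.05,0,0,0,-1,0,0,0,0,0,0,-1,0,0,0,0,0,0,-1]
}}

```text
clock: 5.98
position: [0.5877, -0.0893, 0.1078]
eef_rot: [0.0, 0.707, 0.707, -0.0]
ft_force: [-0.6, 0.4, 0.1]
finger_gap: -0.0002
grip_force: 0.0
```

{"api": "send_rows", "payload": {
  "moves": [0,0,0.05,0,0,0,-1,0,0,0.05,0,0,0,-1,0,0,0,0,0,0,-1]
}}

```text
clock: 6.35
position: [0.5875, -0.0893, 0.1035]
eef_rot: [-0.0, 0.707, 0.707, -0.0]
ft_force: [-0.0, 0.0, 0.5]
finger_gap: 0.0
grip_force: 0.0
```

Run:
```python
from h import *
s=snapshot("scene"); r=read_state(); print(np.round(r["ft_force"],1), np.round(r["moment"],2),np.round(r["joint_torque"],2))
A=cv2.resize(s["img"][165:245,200:300],(700,560),interpolation=cv2.INTER_CUBIC)
cv2.imwrite("pics/p2.png",A)
```

```text
[0.  1.5 0.1] [ 0.   -0.05 -0.07] [ 0.000e+00 -4.295e+01 -6.230e+00 -2.815e+01  1.000e-02  0.000e+00
 -0.000e+00]
```

View pics/p2.png

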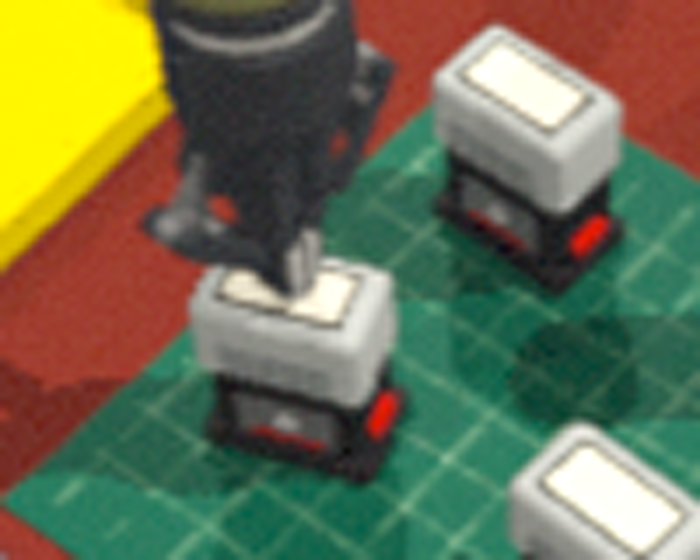

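The tip sits on or just above the cap, which doesn't look depressed yet, so the fingertips reach less far than assumed. I'll carry on in small steps.

{"api": "send_rows", "payload": {
  "moves": [0,0,0.05,0,0,0,-1,0,0,0.05,0,0,0,-1,0,0,0,0,0,0,-1,0,0,0,0,0,0,-1]
}}

```text
clock: 6.9
position: [0.5877, -0.0893, 0.0998]
eef_rot: [0.0, 0.707, 0.707, -0.0]
ft_force: [0.7, 0.5, -0.0]
finger_gap: 0.0002
grip_force: 0.0
```

```bash
cat > cap.py <<'E'
from h import *
s=snapshot("scene"); r=read_state(); print(np.round(r["ft_force"],2),np.round(r["position"],4))
H,S,V=cv2.split(cv2.cvtColor(s["img"],cv2.COLOR_BGR2HSV))
m=((H<8)|(H>172))&(S>150)&(V>130)
print(s["img"][195:245,232:235].tolist() if 0 else "")
import os
n=max([int(f[1:-4]) for f in os.listdir("pics") if f[0]=="z"]+[0])+1
cv2.imwrite(f"pics/z{n}.png",s["img"])
if n>1:
    a=cv2.imread(f"pics/z1.png"); 
ref=cv2.imread("pics/scene0.png")
# vertical shift of the front edge of each cap against the first picture
for nm,(x,y) in dict(R=(240,218),L=(288,247),N=(276,189)).items():
    t=ref[y-10:y+10,x-14:x+14]; w=s["img"][y-18:y+22,x-18:x+18]
    c=cv2.matchTemplate(w,t,cv2.TM_CCOEFF_NORMED); _,v,_,p=cv2.minMaxLoc(c); print(nm,p[0]-4,p[1]-8,round(v,2))
E
python3 cap.py
```

```text
[ 0.42  0.71 -0.31] [ 0.5877 -0.0894  0.0999]

R 0 0 0.96
L 0 0 1.0
N 0 0 1.0
```

Run:
```python
from h import *
a=cv2.imread("pics/scene0.png").max(2); b=cv2.imread("pics/z1.png").max(2)
for x in (232,238,246,250):
    print(x,a[196:236,x].tolist()); print("   ",b[196:236,x].tolist())
s=snapshot("scene"); 
for z in(.075,.0875,.099): print(z,proj(s,[[.5877,-.0893,z]]))
d=cv2.absdiff(a,b); print((d>60).sum(axis=1)[190:230])
```

```text
232 [158, 156, 155, 187, 201, 203, 199, 185, 204, 249, 255, 175, 190, 210, 189, 159, 143, 142, 131, 109, 112, 116, 70, 37, 31, 33, 24, 33, 31, 35, 35, 23, 37, 71, 78, 83, 71, 69, 69, 93]
    [161, 112, 73, 73, 67, 61, 57, 71, 147, 208, 212, 137, 152, 175, 163, 153, 145, 142, 129, 113, 107, 120, 71, 35, 38, 30, 39, 32, 31, 41, 37, 34, 37, 75, 84, 80, 90, 73, 75, 99]
238 [138, 118, 121, 165, 190, 170, 255, 255, 255, 255, 255, 255, 255, 160, 220, 206, 173, 145, 138, 137, 112, 105, 106, 104, 51, 33, 71, 75, 82, 87, 118, 70, 36, 42, 53, 93, 83, 92, 115, 114]
    [46, 44, 48, 51, 42, 55, 54, 46, 41, 48, 96, 172, 176, 92, 142, 185, 169, 148, 144, 139, 116, 106, 111, 107, 54, 34, 74, 80, 83, 92, 118, 73, 44, 35, 56, 92, 89, 94, 111, 117]
246 [101, 100, 109, 123, 115, 135, 188, 172, 255, 255, 255, 255, 255, 255, 255, 159, 224, 212, 181, 147, 140, 136, 119, 116, 111, 110, 56, 34, 65, 76, 80, 83, 92, 58, 41, 34, 46, 75, 105, 116]
    [83, 95, 98, 116, 108, 128, 194, 166, 255, 255, 255, 255, 255, 255, 237, 141, 203, 196, 177, 148, 143, 140, 121, 120, 113, 112, 57, 44, 65, 74, 81, 84, 98, 57, 41, 33, 43, 76, 101, 119]
250 [102, 98, 102, 101, 105, 114, 141, 191, 156, 214, 194, 173, 184, 209, 229, 229, 230, 228, 211, 177, 160, 150, 153, 149, 147, 148, 146, 71, 28, 34, 34, 38, 34, 27, 41, 47, 34, 42, 69, 104]
    [105, 101, 102, 102, 103, 119, 153, 212, 171, 223, 204, 190, 206, 217, 233, 232, 231, 228, 211, 181, 162, 158, 153, 151, 151, 151, 148, 69, 31, 32, 28, 34, 39, 37, 38, 55, 37, 41, 71, 99]
0.075 [[242.01432888 211.32076107]]
0.0875 [[241.63703703 208.74128103]]
0.099 [[241.28423896 206.32926074]]
[22 17 18 18 11  8 11  8 11 15 17 17 16 16 12  9  8  6  6  4  1  0  0  0
  0  0  0  0  0  0  0  1  1  2  2  1  2  2  1  1]
```

The cap hasn't moved, and in two views the tips appear about 22 mm higher than the stated geometry implies. I'll calibrate by contact and keep stepping down.

{"api": "send_rows", "payload": {
  "moves": [0,0,0.05,0,0,0,-1,0,0,0.05,0,0,0,-1,0,0,0,0,0,0,-1,0,0,0,0,0,0,-1]
}}

```text
clock: 7.5
position: [0.588, -0.0893, 0.0966]
eef_rot: [0.0, 0.707, 0.707, 0.0]
ft_force: [-1.7, 0.1, 5.5]
finger_gap: -0.0001
grip_force: 2.7
```

```bash
python3 cap.py
python3 - <<'E'
from h import *
b=cv2.imread("pics/z2.png").max(2)
for x in (236,238,240,242,244,246): print(x,b[196:236,x].tolist())
E
```

```text
[-0.78  0.45  4.91] [ 0.588  -0.0894  0.0966]

R 0 0 0.93
L 0 0 1.0
N 0 0 1.0
236 [46, 47, 49, 50, 50, 66, 65, 56, 57, 100, 191, 230, 200, 121, 175, 175, 171, 146, 143, 137, 117, 109, 112, 110, 51, 47, 81, 84, 78, 94, 101, 46, 39, 40, 62, 73, 83, 107, 117, 106]
238 [45, 46, 46, 52, 42, 43, 52, 61, 50, 41, 46, 103, 165, 102, 126, 186, 182, 162, 143, 141, 124, 113, 117, 111, 63, 40, 70, 78, 80, 90, 120, 69, 33, 29, 55, 96, 86, 79, 110, 115]
240 [56, 51, 62, 60, 63, 56, 58, 66, 59, 57, 57, 51, 74, 131, 102, 194, 188, 165, 142, 142, 142, 116, 111, 107, 108, 50, 48, 83, 132, 146, 106, 106, 54, 34, 33, 67, 69, 75, 102, 114]
242 [59, 58, 54, 73, 68, 88, 157, 169, 167, 168, 152, 140, 150, 170, 127, 165, 190, 176, 150, 139, 143, 132, 107, 109, 114, 73, 39, 71, 86, 113, 99, 110, 71, 42, 31, 46, 73, 89, 101, 103]
244 [59, 57, 59, 113, 163, 155, 154, 154, 156, 152, 138, 162, 235, 255, 222, 133, 191, 186, 164, 138, 138, 140, 116, 113, 116, 105, 44, 40, 76, 77, 80, 88, 113, 57, 35, 35, 68, 87, 102, 106]
246 [76, 81, 95, 114, 111, 111, 162, 139, 223, 255, 255, 255, 255, 255, 255, 166, 170, 199, 186, 160, 144, 138, 132, 118, 115, 108, 83, 42, 68, 79, 78, 79, 99, 60, 39, 32, 38, 76, 105, 115]
```

{"api": "send_rows", "payload": {
  "moves": [0,0,0.05,0,0,0,-1,0,0,0.05,0,0,0,-1,0,0,0,0,0,0,-1,0,0,0,0,0,0,-1]
}}

```text
clock: 8.05
position: [0.5881, -0.0893, 0.0929]
eef_rot: [0.001, 0.707, 0.707, 0.0]
ft_force: [-1.1, -0.5, 7.2]
finger_gap: 0.0001
grip_force: 3.6
```

R is firm: 5 N at touch and 7 N at 4 mm. Contact was at a reading of z ≈ 0.0975. Next is L.

{"api": "send_rows", "payload": {
  "moves": [0,0,-0.1,0,0,0,-1,0,0,-0.2,0,0,0,-1,0,0,-0.4,0,0,0,-1,0.83,0,0,0,0,0,-1,0.84,0,0,0,0,0,-1,0.84,0,0,0,0,0,-1,0.84,0,0,0,0,0,-1,0.83,0,0,0,0,0,-1,0,0,0.25,0,0,0,-1,0,0,0.25,0,0,0,-1,0,0,0.05,0,0,0,-1,0,0,0.05,0,0,0,-1,0,0,0.05,0,0,0,-1,0,0,0.05,0,0,0,-1,0,0,0,0,0,0,-1,0,0,0,0,0,0,-1]
}}

```text
clock: 10.05
position: [0.5881, 0.0776, 0.092]
eef_rot: [0.0, 0.707, 0.707, 0.0]
ft_force: [0.2, -2.1, 1.3]
finger_gap: 0.0002
grip_force: 1.1
```

{"api": "send_rows", "payload": {
  "moves": [0,0,0.05,0,0,0,-1,0,0,0.05,0,0,0,-1,0,0,0,0,0,0,-1,0,0,0,0,0,0,-1]
}}

```text
clock: 10.55
position: [0.5881, 0.0778, 0.0879]
eef_rot: [0.0, 0.707, 0.707, 0.0]
ft_force: [0.8, -2.0, 2.1]
finger_gap: 0.0
grip_force: 1.3
```

L is tired: 2 N at 9 mm. Next is N.

{"api": "send_rows", "payload": {
  "moves": [0,0,-0.1,0,0,0,-1,0,0,-0.3,0,0,0,-1,0,0,-0.5,0,0,0,-1,-0.8,-0.74,0,0,0,0,-1,-0.8,-0.74,0,0,0,0,-1,-0.8,-0.73,0,0,0,0,-1,-0.8,-0.73,0,0,0,0,-1,-0.83,-0.73,0,0,0,0,-1,0,0,0.25,0,0,0,-1,0,0,0.25,0,0,0,-1,0,0,0.05,0,0,0,-1,0,0,0.05,0,0,0,-1,0,0,0.05,0,0,0,-1,0,0,0.05,0,0,0,-1,0,0,0.05,0,0,0,-1,0,0,0,0,0,0,-1,0,0,0,0,0,0,-1]
}}

```text
clock: 12.68
position: [0.4415, -0.0826, 0.0946]
eef_rot: [0.0, 0.707, 0.707, 0.0]
ft_force: [-1.5, 2.2, 7.1]
finger_gap: -0.0001
grip_force: 3.2
```

N is firm, at 7 N after about 3 mm. So N and R go to blue and L goes to yellow. N first: raise, open, and go down around its cap.

{"api": "send_rows", "payload": {
  "moves": [0,0,-0.1,0,0,0,-1,0,0,-0.4,0,0,0,-1,0,0,-0.75,0,0,0.26,1,0,0,0,0,0,0,1,0,0,0,0,0,0,1,0,0,0,0,0,0,1,0,0,0.5,0,0,0,1,0,0,0.5,0,0,0,1,0,0,0.5,0,0,0,1,0,0,0.3,0,0,0,1,0,0,0.2,0,0,0,1,0,0,0,0,0,0,1]
}}

```text
clock: 14.18
position: [0.4406, -0.0832, 0.0634]
eef_rot: [-0.0, 0.718, 0.696, -0.0]
ft_force: [0.3, 0.2, 0.7]
finger_gap: 0.0856
grip_force: 0.0
```

{"api": "send_rows", "payload": {
  "moves": [0,0,0.15,0,0,0,1,0,0,0,0,0,0,-1,0,0,0,0,0,0,-1,0,0,0,0,0,0,-1,0,0,0,0,0,0,-1,0,0,0,0,0,0,-1,0,0,0,0,0,0,-1],
  "force": 35
}}

```text
clock: 15.05
position: [0.441, -0.0833, 0.0581]
eef_rot: [0.0, 0.718, 0.696, -0.0]
ft_force: [-2.3, -0.5, 5.0]
finger_gap: 0.0454
grip_force: 41.9
```

{"api": "send_rows", "payload": {
  "moves": [0,0,-0.1,0,0,0,-1,0,0,-0.3,0,0,0,-1,0,0,-0.6,0,0,0,-1,0,0,-0.8,0,0,0,-1,0,0,-0.8,0,0,0,-1,0,0,-0.5,0,0,0,-1,0,0,-0.2,0,0,0,-1,0,0,0,0,0,0,-1,0,0,0,0,0,0,-1]
}}

```text
clock: 16.18
position: [0.4402, -0.0831, 0.1888]
eef_rot: [-0.001, 0.718, 0.696, -0.0]
ft_force: [-0.3, -0.1, -1.8]
finger_gap: 0.0457
grip_force: 41.4
```

Run:
```python
from h import *
s=snapshot("scene"); t=snapshot("top")
A=cv2.resize(s["img"][90:290,190:390],(560,560))
cv2.imwrite("pics/lift.png",A)
```

```text
(no output)
```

View pics/lift.png

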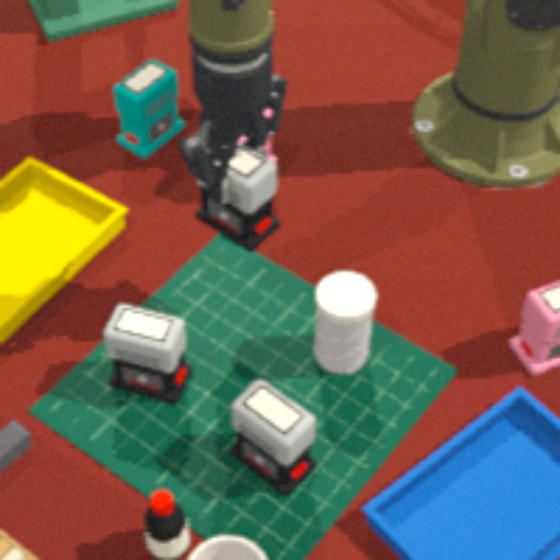

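N is lifted and upright, with 1.8 N hanging. Now to the blue tray's near slot.

{"api": "send_rows", "payload": {
  "moves": [0.4,0,0,0,0,0,-1,0.8,0,0,0,0,0,-1,0.9,0,0,0,0,0,-1,0.9,0,0,0,0,0,-1,0.9,0,0,0,0,0,-1,0.9,0,0,0,0,0,-1,0.9,0,0,0,0,0,-1,0.9,0,0,0,0,0,-1,0.9,0,0,0,0,0,-1,0.9,0,0,0,0,0,-1,0.8,0,0,0,0,0,-1,0.48,-0.05,0,0,0,0,-1,0,0,0,0,0,0.6,-1,0,0,0,0,0,0.6,-1,0,0,0,0,0,0.38,-1,0,0,0,0,0,0,-1,0,0,0,0,0,0,-1]
}}

```text
clock: 18.4
position: [0.4506, 0.3043, 0.1897]
eef_rot: [-0.0, 0.78, 0.625, -0.0]
ft_force: [-1.2, 0.2, -2.6]
finger_gap: 0.0458
grip_force: 41.4
```

```bash
cat > over.py <<'E'
from h import *
import sys
s=snapshot("top"); t=snapshot("scene"); cv2.imwrite(f"pics/{sys.argv[1]}.png",np.hstack([cv2.resize(s["img"][120:300,110:350],(480,360)),cv2.resize(t["img"][150:330,200:440],(480,360))])[:, :])
for s,n in((s,"top"),):
    H,S,V=cv2.split(cv2.cvtColor(s["img"],cv2.COLOR_BGR2HSV))
r=read_state(); print(np.round(r["position"],4),np.round(r["eef_rot"],3),np.round(r["ft_force"],1))
E
python3 over.py o1
```

```text
[0.4509 0.304  0.1897] [-0.     0.781  0.625 -0.   ] [ 0.7 -0.3 -2.1]
```

{"api": "send_rows", "payload": {
  "moves": [0,0,0.4,0,0,0,-1,0,0,0.7,0,0,0,-1,0,0,0.7,0,0,0,-1,0,0,0.6,0,0,0,-1,0,0,0.4,0,0,0,-1,0,0,0.2,0,0,0,-1,0,0,0.05,0,0,0,-1,0,0,0.05,0,0,0,-1,0,0,0.05,0,0,0,-1,0,0,0,0,0,0,-1,0,0,0,0,0,0,-1]
}}

```text
clock: 19.88
position: [0.4513, 0.3038, 0.064]
eef_rot: [0.0, 0.781, 0.625, 0.0]
ft_force: [-0.2, 0.1, -2.4]
finger_gap: 0.0457
grip_force: 41.4
```

Still hanging, about 4 mm above the floor. Down in 2 mm steps.

{"api": "send_rows", "payload": {
  "moves": [0,0,0.04,0,0,0,-1,0,0,0.04,0,0,0,-1,0,0,0,0,0,0,-1,0,0,0,0,0,0,-1]
}}

```text
clock: 20.38
position: [0.4511, 0.3038, 0.0606]
eef_rot: [0.0, 0.781, 0.625, -0.0]
ft_force: [0.1, -0.3, -2.3]
finger_gap: 0.0456
grip_force: 41.4
```

{"api": "send_rows", "payload": {
  "moves": [0,0,0.03,0,0,0,-1,0,0,0.03,0,0,0,-1,0,0,0,0,0,0,-1,0,0,0,0,0,0,-1]
}}

```text
clock: 20.88
position: [0.4512, 0.3039, 0.0586]
eef_rot: [0.0, 0.781, 0.625, 0.0]
ft_force: [-1.5, -1.3, 4.6]
finger_gap: 0.0455
grip_force: 42.3
```

{"api": "send_rows", "payload": {
  "moves": [0,0,0,0,0,0,0.0,0,0,0,0,0,0,0.3,0,0,0,0,0,0,0.5,0,0,0,0,0,0,0.5,0,0,-0.2,0,0,0,0.5,0,0,-0.5,0,0,0,0.5,0,0,-0.9,0,0,0,0.5,0,0,-0.9,0,0,0,0.5]
}}

```text
clock: 21.88
position: [0.4512, 0.3042, 0.1606]
eef_rot: [0.0, 0.781, 0.625, 0.001]
ft_force: [0.8, -0.5, -0.1]
finger_gap: 0.0638
grip_force: 0.0
```

{"api": "send_rows", "payload": {
  "moves": [-0.5,0.3,0,0,0,0,1,-0.8,0.5,0,0,0,0,1,-0.9,0.56,0,0,0,0,1,-0.9,0.56,0,0,0,0,1,-0.9,0.56,0,0,0,0,1,-0.9,0.56,0,0,0,0,1,-0.9,0.56,0,0,0,0,1,-0.9,0.56,0,0,0,0,1,-0.9,0.56,0,0,0,0,1,-0.86,0.56,0,0,0,0,1,-0.4,0.2,0,0,0,0,1,0,0,0,0,0,-1,1,0,0,0,0,0,-1,1,0,0,0,0,0,-1,1,0,0,0,0,0,-1,1,0,0,0,0,0,-0.83,1,0,0,0,0,0,0,1,0,0,0,0,0,0,1]
}}

```text
clock: 24.12
position: [0.5872, -0.0893, 0.1587]
eef_rot: [0.0, 0.57, 0.822, 0.0]
ft_force: [0.3, 0.1, 0.1]
finger_gap: 0.0855
grip_force: 0.0
```

```bash
python3 over.py o2
```

```text
[ 0.5872 -0.0897  0.1585] [ 0.     0.57   0.822 -0.   ] [ 0.5  0.4 -0.8]
```

View pics/o2.png

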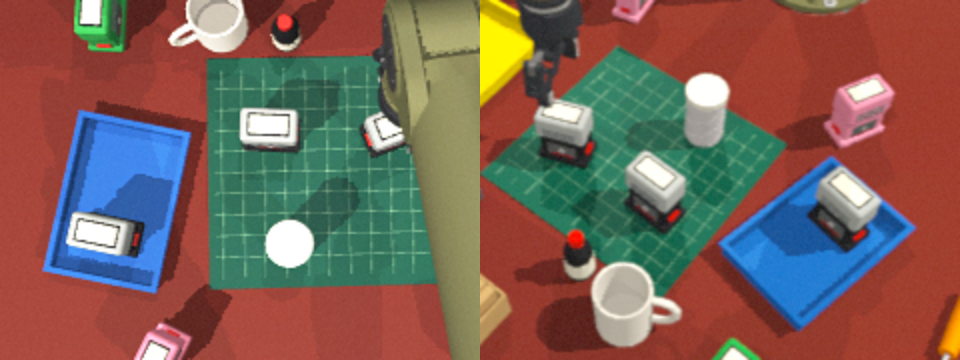

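N stands upright in the blue tray, clear of the walls, and the gripper is above R. Go down and grip R.

{"api": "send_rows", "payload": {
  "moves": [0,0,0.5,0,0,0,1,0,0,0.7,0,0,0,1,0,0,0.7,0,0,0,1,0,0,0.4,0,0,0,1,0,0,0.2,0,0,0,1,0,0,0,0,0,0,1,0,0,0,0,0,0,-1,0,0,0,0,0,0,-1,0,0,0,0,0,0,-1,0,0,0,0,0,0,-1,0,0,0,0,0,0,-1,0,0,0,0,0,0,-1]
}}

```text
clock: 25.72
position: [0.5876, -0.0902, 0.0586]
eef_rot: [0.0, 0.57, 0.822, 0.0]
ft_force: [-0.1, 0.5, 5.1]
finger_gap: 0.0455
grip_force: 42.2
```

{"api": "send_rows", "payload": {
  "moves": [0,0,-0.1,0,0,0,-1,0,0,-0.3,0,0,0,-1,0,0,-0.6,0,0,0,-1,0,0,-0.7,0,0,0,-1,0,0,-0.7,0,0,0,-1,0,0,-0.5,0,0,0,-1,0,0,-0.2,0,0,0,-1,0,0,0,0,0,0,-1]
}}

```text
clock: 26.72
position: [0.5871, -0.0901, 0.1821]
eef_rot: [0.0, 0.57, 0.822, -0.0]
ft_force: [0.2, 0.7, -2.5]
finger_gap: 0.0456
grip_force: 41.6
```

{"api": "send_rows", "payload": {
  "moves": [0.4,0.1,0,0,0,0,-1,0.8,0.2,0,0,0,0,-1,0.9,0.22,0,0,0,0,-1,0.9,0.22,0,0,0,0,-1,0.9,0.22,0,0,0,0,-1,0.9,0.22,0,0,0,0,-1,0.9,0.22,0,0,0,0,-1,0.9,0.22,0,0,0,0,-1,0.9,0.22,0,0,0,0,-1,0.8,0.2,0,0,0,0,-1,0.5,0.12,0,0,0,0,-1,0.29,0.1,0,0,0,0,-1,0,0,0,0,0,0.8,-1,0,0,0,0,0,0.9,-1,0,0,0,0,0,0.9,-1,0,0,0,0,0,0.9,-1,0,0,0,0,0,0.8,-1,0,0,0,0,0,0.53,-1,0,0,0,0,0,0,-1,0,0,0,0,0,0,-1]
}}

```text
clock: 29.22
position: [0.5442, 0.282, 0.1818]
eef_rot: [-0.0, 0.781, 0.625, -0.0]
ft_force: [0.2, -0.1, -2.9]
finger_gap: 0.0459
grip_force: 41.5
```

{"api": "send_rows", "payload": {
  "moves": [0,0,0.4,0,0,0,-1,0,0,0.7,0,0,0,-1,0,0,0.7,0,0,0,-1,0,0,0.6,0,0,0,-1,0,0,0.3,0,0,0,-1,0,0,0.15,0,0,0,-1,0,0,0.05,0,0,0,-1,0,0,0.05,0,0,0,-1,0,0,0.03,0,0,0,-1,0,0,0.03,0,0,0,-1,0,0,0,0,0,0,-1,0,0,0,0,0,0,-1]
}}

```text
clock: 30.72
position: [0.5444, 0.2822, 0.0618]
eef_rot: [0.0, 0.781, 0.625, 0.0]
ft_force: [0.2, 0.5, -2.6]
finger_gap: 0.0455
grip_force: 41.5
```

{"api": "send_rows", "payload": {
  "moves": [0,0,0.03,0,0,0,-1,0,0,0.03,0,0,0,-1,0,0,0,0,0,0,-1,0,0,0,0,0,0,-1]
}}

```text
clock: 31.22
position: [0.5444, 0.2823, 0.06]
eef_rot: [0.0, 0.781, 0.625, 0.0]
ft_force: [-1.9, -1.7, 4.4]
finger_gap: 0.0459
grip_force: 42.2
```

{"api": "send_rows", "payload": {
  "moves": [0,0,0,0,0,0,0.0,0,0,0,0,0,0,0.3,0,0,0,0,0,0,0.5,0,0,0,0,0,0,0.5,0,0,-0.2,0,0,0,0.5,0,0,-0.5,0,0,0,0.5,0,0,-0.9,0,0,0,0.5,0,0,-0.9,0,0,0,0.5]
}}

```text
clock: 32.22
position: [0.5445, 0.2825, 0.162]
eef_rot: [0.0, 0.781, 0.625, 0.001]
ft_force: [-0.2, 0.9, 0.4]
finger_gap: 0.0639
grip_force: 0.0
```

{"api": "send_rows", "payload": {
  "moves": [-0.5,0.27,0,0,0,0,1,-0.9,0.4,0,0,0,0,1,-0.9,0.4,0,0,0,0,1,-0.9,0.4,0,0,0,0,1,-0.9,0.4,0,0,0,0,1,-0.65,0.3,0,0,0,0,1,0,0,0,0,0,-0.66,1,0,0,0,0,0,-0.65,1,0,0,0,0,0,0,1,0,0,0,0,0,0,1]
}}

```text
clock: 33.48
position: [0.5876, 0.0779, 0.1602]
eef_rot: [0.0, 0.73, 0.684, 0.0]
ft_force: [-0.3, -0.8, -0.1]
finger_gap: 0.0852
grip_force: 0.0
```

{"api": "send_rows", "payload": {
  "moves": [0,0,0.5,0,0,0,1,0,0,0.7,0,0,0,1,0,0,0.7,0,0,0,1,0,0,0.4,0,0,0,1,0,0,0.25,0,0,0,1,0,0,0,0,0,0,1,0,0,0,0,0,0,-1,0,0,0,0,0,0,-1,0,0,0,0,0,0,-1,0,0,0,0,0,0,-1,0,0,0,0,0,0,-1,0,0,0,0,0,0,-1]
}}

```text
clock: 34.98
position: [0.588, 0.0778, 0.0577]
eef_rot: [0.0, 0.729, 0.684, 0.001]
ft_force: [1.2, -0.6, 1.8]
finger_gap: 0.0456
grip_force: 42.7
```

{"api": "send_rows", "payload": {
  "moves": [0,0,-0.1,0,0,0,-1,0,0,-0.3,0,0,0,-1,0,0,-0.6,0,0,0,-1,0,0,-0.6,0,0,0,-1,0,0,-0.5,0,0,0,-1,0,0,-0.2,0,0,0,-1,0,0,0,0,0,0,-1]
}}

```text
clock: 35.85
position: [0.5874, 0.0777, 0.1496]
eef_rot: [0.0, 0.729, 0.684, 0.0]
ft_force: [-1.0, -0.2, -3.1]
finger_gap: 0.0457
grip_force: 42.4
```

{"api": "send_rows", "payload": {
  "moves": [-0.4,0,0,0,0,0,-1,-0.8,0,0,0,0,0,-1,-0.9,-0.04,0,0,0,0,-1,-0.9,-0.04,0,0,0,0,-1,-0.9,-0.04,0,0,0,0,-1,-0.9,-0.04,0,0,0,0,-1,-0.9,-0.04,0,0,0,0,-1,-0.9,-0.04,0,0,0,0,-1,-0.9,-0.04,0,0,0,0,-1,-0.9,0,0,0,0,0,-1,-0.9,0,0,0,0,0,-1,-0.7,0,0,0,0,0,-1,-0.4,0,0,0,0,0,-1,-0.13,0,0,0,0,0,-1,0,0,0,0,0,-0.5,-1,0,0,0,0,0,-0.45,-1,0,0,0,0,0,0,-1,0,0,0,0,0,0,-1]
}}

```text
clock: 38.1
position: [0.5494, -0.341, 0.1494]
eef_rot: [-0.0, 0.689, 0.725, 0.0]
ft_force: [-1.1, 0.5, -3.1]
finger_gap: 0.0455
grip_force: 42.3
```

{"api": "send_rows", "payload": {
  "moves": [0,0,0.3,0,0,0,-1,0,0,0.6,0,0,0,-1,0,0,0.6,0,0,0,-1,0,0,0.3,0,0,0,-1,0,0,0.15,0,0,0,-1,0,0,0.05,0,0,0,-1,0,0,0,0,0,0,-1,0,0,0,0,0,0,-1]
}}

```text
clock: 39.1
position: [0.5497, -0.3422, 0.0702]
eef_rot: [0.001, 0.689, 0.725, 0.0]
ft_force: [0.1, 0.8, -1.7]
finger_gap: 0.0456
grip_force: 42.3
```

{"api": "send_rows", "payload": {
  "moves": [0,0,0.05,0,0,0,-1,0,0,0.05,0,0,0,-1,0,0,0.05,0,0,0,-1,0,0,0,0,0,0,-1,0,0,0,0,0,0,-1]
}}

```text
clock: 39.72
position: [0.5493, -0.3419, 0.0634]
eef_rot: [0.0, 0.689, 0.725, -0.0]
ft_force: [-0.1, 0.5, -2.3]
finger_gap: 0.0455
grip_force: 42.3
```

{"api": "send_rows", "payload": {
  "moves": [0,0,0.03,0,0,0,-1,0,0,0.03,0,0,0,-1,0,0,0,0,0,0,-1,0,0,0,0,0,0,-1]
}}

```text
clock: 40.22
position: [0.5493, -0.3419, 0.061]
eef_rot: [0.0, 0.689, 0.725, -0.0]
ft_force: [0.2, 1.1, -2.9]
finger_gap: 0.0456
grip_force: 42.3
```

{"api": "send_rows", "payload": {
  "moves": [0,0,0.03,0,0,0,-1,0,0,0.03,0,0,0,-1,0,0,0,0,0,0,-1,0,0,0,0,0,0,-1]
}}

```text
clock: 40.72
position: [0.5493, -0.3419, 0.059]
eef_rot: [0.0, 0.689, 0.725, -0.0]
ft_force: [-0.9, -0.1, 1.0]
finger_gap: 0.0458
grip_force: 42.7
```

Floor contact. Release, raise and check.

{"api": "send_rows", "payload": {
  "moves": [0,0,0,0,0,0,0.0,0,0,0,0,0,0,0.3,0,0,0,0,0,0,0.5,0,0,0,0,0,0,0.5,0,0,-0.2,0,0,0,0.5,0,0,-0.5,0,0,0,0.5,0,0,-0.9,0,0,0,0.5,0,0,-0.9,0,0,0,0.5,0.5,0,-0.5,0,0,0,0.5,0.9,0,-0.5,0,0,0,0.5,0.9,0,0,0,0,0,0.5,0.9,0,0,0,0,0,0.5,0.9,0,0,0,0,0,0.5,0.5,0,0,0,0,0,0.5,0,0,0,0,0,0,0.5,0,0,0,0,0,0,0.5]
}}

```text
clock: 42.72
position: [0.5399, -0.1598, 0.1985]
eef_rot: [0.0, 0.69, 0.724, -0.0]
ft_force: [0.4, 0.3, 0.6]
finger_gap: 0.0641
grip_force: 0.0
```

Run:
```python
from h import *
s=snapshot("top"); t=snapshot("scene")
cv2.imwrite("pics/fin.png",np.hstack([cv2.resize(s["img"][90:320,100:520],(400,219)),cv2.copyMakeBorder(cv2.resize(t["img"][80:400,130:450],(400,400)),0,0,0,0,0)[:219]])if 0 else np.vstack([cv2.resize(s["img"][90:320,100:520],(500,274)),cv2.resize(t["img"][80:320,130:450],(500,326))[:326]]))
```

```text
(no output)
```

View pics/fin.png

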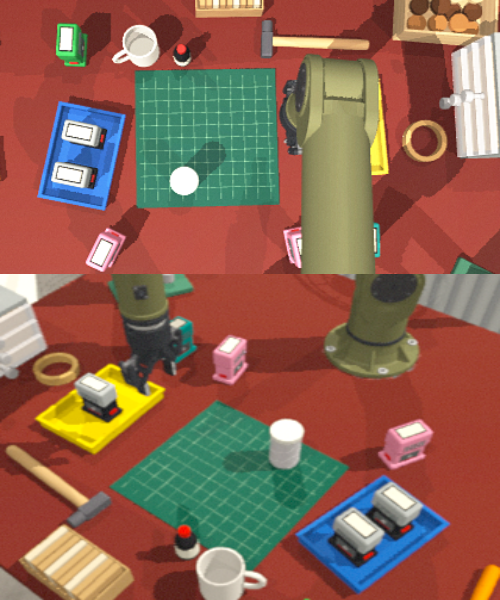

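Both firm stampers stand in the blue tray and the tired one stands in the yellow tray. The other things are where they were and the gripper is clear.

```bash
python3 -c "from plant import *; print(finish_job())"
```

```text
the job is handed in; nothing more can be done
None
```

I handed the job in at about 43 s, with the two firm stampers upright in the blue tray, the tired one upright in the yellow tray, and the bystanders in view where they were; one picture I viewed was 960 px wide, over the 800 px limit.

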